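# Complete a carton layer and hold it squared in the spring clamp

### The arm

A 6-joint arm with a two-finger parallel gripper is mounted at the origin on a cart in front of the work surface, level with it; the furniture and walls round the work are solid. World frame = base frame: x ahead of the robot, y to its left, z up, the work surface at z = 0. Lengths are in mm, angles in rad, forces in N, time in s.
With the tool pointing down it reaches from about 350 to 775 mm from the base axis. Payload 7.3 kg.
Tool frame: the origin (TCP) lies on the mounting face of the last link; the fingertips stand 178 mm ahead of it and the grasp point (between the pads) lies 159 mm ahead of it; z points along the fingers, y is the line along which they close (so a half turn about z gives the same grasp; the last joint's range is limited). The gripper opens to 92 mm and grips with 3 to 60 N. Pads are 19 mm wide; open, the fingers measure 130 mm over their backs; the gripper's body (75 mm by 190 mm) begins 47 mm behind the grasp point.
Start: joints at [-1.261, 0.342, 1.524, -0, 1.275, -0.146], TCP at [231.114, -471.396, 404.741] pointing down, gripper open.
Joint ranges: [-2.53, 2.53], [-0.77, 2.02], [0.04, 2.7], [-1, 4.14], [0.28, 2.66], [-3.11, 3.11]. Speed limits (rad/s): [2.57, 2.57, 3.14, 3.14, 3.14, 3.14].

### API

Orientations are given as [roll, pitch, yaw] about the fixed x, y, z axes, in that order (R = Rz(yaw) Ry(pitch) Rx(roll)).
In Python, from plant import bot, vision gives the robot as it stands. The module is installed in compiled form; this text tells all that it offers.
- The arm moves only by the shell command python3 -m crank, which reads ROWS from standard input. ROWS is a JSON list of rows, 1 to 5 of them, each an object with the fields aperture (the finger opening in mm), dx, dy, dz (the shift in mm), rz (a turn about the tool's z in rad); a field left out counts as zero (the opening has to be given); each row is the pose to reach, as a shift and turn from the pose commanded when the command began, along the tool's axes at that moment; what a row does not reach only later rows make up. A row lasts 1/8 s, in which the tool goes at most 62.5 mm and 0.188 rad, less where a joint would pass 70% of its speed; a pose out of reach is approached as far as the arm can. The fingers move at their own pace and stop on an object; the grip force is fixed at half the most. Time passes only in rows, so rows that do not move let the fingers close. It prints the time, the measured TCP pose, the force, the opening and the grip force at its end. Input that does not fit is refused with a message, and nothing moves.
- bot.get_obs(): the state, without advancing time (a new reading comes with each control period).
- vision.capture(name): name is "side" or "top" or "wrist"; returns a dict with "color" (384x512x3 uint8, red, green, blue), "K" (3x3 intrinsics, pixels), "R" (3x3) and "t" (3): a world point X has camera coordinates R X + t. Camera axes: x right, y down, z forward; pixel columns grow to the right and rows downward; lengths in mm; the calibration is good to about 2 mm. The wrist camera is an equidistant fisheye: a pixel r from the principal point sees the ray r / f radians off the axis. A picture is of the moment at which its call begins. There is no depth.
- bot.close_job(): hands the job in; it is judged then, once.
The state is a dict: "time": time; "joint_positions": joint angles; "dq": joint speeds; "tau": joint torques, N m; "tool_pos": TCP position; "tcp_rot": TCP orientation; "contact_force": force on the tool from outside, world axes, zero at the start; "moment": the same for the moment, N m; "grip_width": finger opening in mm; "finger_force": force on a finger pad.
Only numpy, scipy, OpenCV 4.12 (cv2) and the standard library are available. Lean on these libraries where they do the work, as an engineer would, in place of code of your own. Each camera call takes 0.05 s, during which the arm holds its last target. There are 200 camera calls.

### The job

Finish the interlocking carton layer on the small pallet slab: one carton already lies along the side rail; set the two loose cartons upright beside it, turned crosswise with one end close to its flank, one at the end fence and the other behind it. Then push the clamp handle towards the fence until its red pointer stands in the green band, never into the red, so that the sprung plate squeezes the layer tight, and finish while still holding the handle there for the strapping. Leave the masking tape, marker, push-button box and calipers where they are.

Things in the scene. Friction and masses are not known exactly. Their poses are not given: they have to be found in the camera images.
- jig: Fixed packing jig, level, yawed a little. Origin: at bench level under the centre of its wooden slab; x points from clamp to end fence, y left, z up. Slab 170 x 164 mm (x, y), top at z = 22 mm. Aluminium end fence along y: inner face x = +70 mm, top z = 42. Side rail along x: inner face y = -76, top z = 34; none on the +y side. Grey tongue, 100 mm wide, to x = -162, carries the clamp.
- front_place (a point): Point on the slab's top, jig (46, 24, 22) mm: underside centre of the crosswise carton at the end fence once the layer is squared. Its long side runs along the jig's y, one end a few mm off the laid carton's flank (y may be 15 to 35 mm).
- rear_place (a point): Point on the slab's top, jig (-2, 24, 22) mm: the same for the second crosswise carton, tight behind the first. Before clamping it may stand up to 50 mm farther back (toward -x), which leaves room for a finger between the two; the clamp plate pushes it up. The plate's face rests at jig x = -76 mm.
- carton_1: Loose cardboard carton with a paper tape strip along the top, 48 x 96 x 50 mm (own x, y, z), about 0.11 kg. Origin: centre of the underside; long side along own y. Starts on the bench. Either loose carton may take either place.
- carton_2: The other loose carton, equal to carton_1.
- carton_laid: Third equal carton (48 x 96 x 50 mm, origin at the centre of the underside, long side along own y), already on the slab beside the side rail with its long side along the jig's x, up to 10 mm short of the end fence; the clamp plate pushes it home.
- clamp (a joint): Travel of the clamp carriage, m: 0 at rest, grows as the handle goes along the jig's +x (line y = 0); stop at 0.085. Its red pointer, on the left, is in the green band of the white scale from 0.058 to 0.070 (middle 0.064); red begins at 0.076. A return spring (2 N at rest, 4.6 N in the band) pushes it back. With the plate's springs the handle takes about 15 N in the middle of the band.
- clamp_plate (a joint): How far the clamp's sprung plate has given way toward the carriage, m (0 to 0.028; springs 600 N/m, preload 1.8 N). Rubber-faced plate, 6 x 140 mm (jig x, y), top 24 mm above the slab. It travels with the carriage, meets a tight layer at a clamp travel of 0.050 and gives way from there on, by about 0.014 in mid-band.
- handle_grip (a point): Point at the height to grip or push, on the axis of the upright black handle with a red top on the blue clamp carriage. Handle 24 x 22 mm (jig x, y), from 41 to 104 mm above the bench; this point is 81 mm above the bench, at rest at jig x = -124 mm, y = 0. It moves with the carriage and keeps the jig's yaw.
- masking_tape: Bystander: roll of masking tape, 102 mm across, 36 mm high, lying on a sheet of paper right of the jig. Origin: centre of the underside.
- marker: Bystander: black and red marker pen, 130 mm long, 18 mm thick, lying beyond the two loose cartons. Origin: underside, at mid length.
- stop_box: Bystander: grey and yellow box with a red mushroom button, 74 x 58 x 65 mm, right of the jig near the bench edge. Origin: centre of the underside.
- calipers: Bystander: steel calipers, 61 x 190 x 10 mm, lying left of the bench vice. Origin: centre of the underside.

How it is judged:
By the outcome, as a careful person would: the job done as asked, in the order asked, and still so for the second after the job is handed in, while the arm keeps its last pose, push and grip.
It also fails if it takes over 64 s, if anything falls off the work surface, if the arm or the gripper's body presses on something with over 40 N, if the wrist force passes 120 N, or if a joint passes its speed limit or range.

## Working session

There is one attempt and no reset: what is moved stays moved. The work goes in short steps, Python scripts to look and compute and a shell command to move; the robot and the scene stay as the last step left them, time stands still between calls to the robot, and variables do not carry over. Pictures are saved under pics/ and viewed, at most 10 in all, crops included, and the job is handed in when it is done.

```bash
mkdir -p pics
python3 - <<'E'
from plant import bot, vision
import cv2, pickle
d={}
for n in ("top","side","wrist"):
    c=vision.capture(n); d[n]=c
    cv2.imwrite(f"pics/{n}0.png",cv2.resize(c["color"][:,:,::-1],(800,600),interpolation=cv2.INTER_CUBIC))
    print(n,c["K"].tolist(),c["R"].round(3).tolist(),c["t"].round(1).tolist())
pickle.dump(d,open("cap0.pkl","wb"))
print(bot.get_obs())
E
```

```text
top [[402.20327035640497, 0.0, 259.2267766252906], [0.0, 402.20327035640497, 192.1154166149617], [0.0, 0.0, 1.0]] [[0.015, -1.0, -0.008], [-0.996, -0.014, -0.085], [0.085, 0.009, -0.996]] [-73.9, 548.3, 1312.5]
side [[395.99455655417677, 0.0, 261.3597588719143], [0.0, 395.99455655417677, 188.00881427484268], [0.0, 0.0, 1.0]] [[-0.983, -0.185, -0.004], [-0.107, 0.584, -0.805], [0.151, -0.79, -0.594]] [543.1, 173.8, 945.6]
wrist [[297.3186396354542, 0.0, 250.34540714815648], [0.0, 297.3186396354542, 195.11068714893742], [0.0, 0.0, 1.0]] [[0.441, -0.898, -0.001], [-0.857, -0.422, 0.295], [-0.265, -0.129, -0.955]] [-525.0, -37.1, 391.1]
{'time': 0.15, 'joint_positions': array([-1.26102305e+00,  3.42571499e-01,  1.52480107e+00,  1.13979566e-05,
        1.27545067e+00, -1.46034270e-01]), 'dq': array([-1.12032572e-03, -2.86464553e-03, -3.39860473e-03,  4.04074851e-04,
       -1.65150908e-03, -3.87128163e-05]), 'tau': array([ 1.26384573e-03, -4.31472874e+01, -2.44352084e+01,  7.17926840e-02,
        5.36873471e-02, -6.21817435e-05]), 'tool_pos': array([ 231.07092978, -471.29567488,  404.19870319]), 'tcp_rot': array([-3.14037675e+00, -1.89853788e-04,  4.55804108e-01]), 'contact_force': array([-0.69701105, -0.70033626,  0.17310808]), 'moment': array([-0.00974459,  0.04653498, -0.00227812]), 'finger_force': 0.0, 'grip_width': 91.87496589293333}
```

View pics/top0.png

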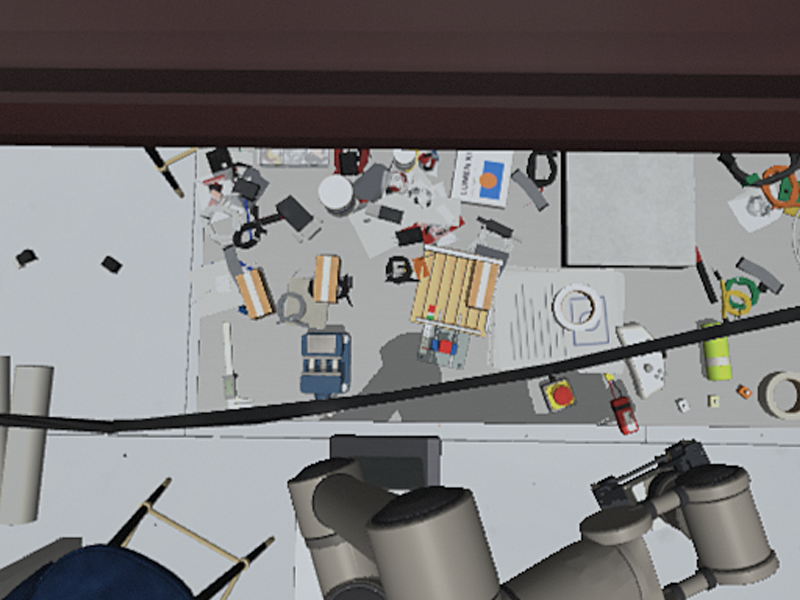

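View pics/side0.png

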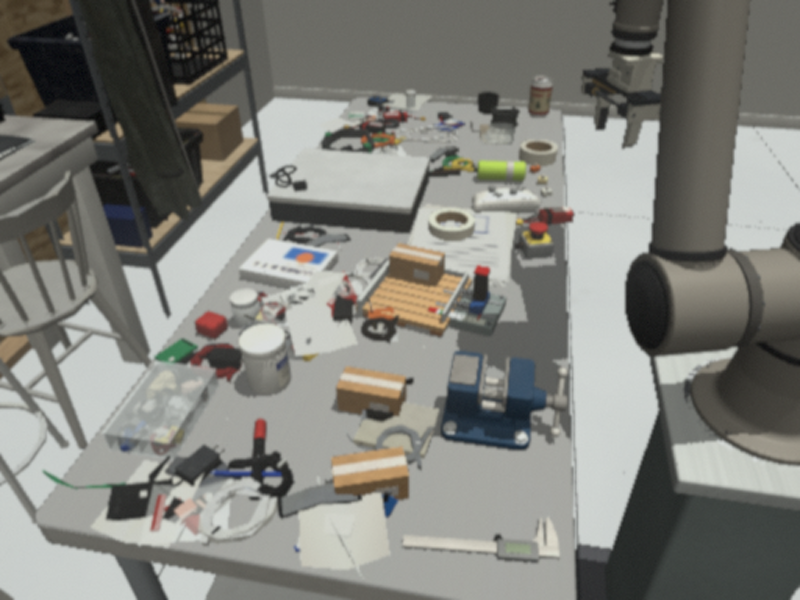

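The top view shows the cartons at about (254,293) and (326,279), the jig slab at about (453,290) with the handle at (445,346), and the vice between them. The side view shows the same layout. I'll zoom in on the top view to get corner positions.

Run:
```python
import cv2,pickle
d=pickle.load(open("cap0.pkl","rb"))
a=d["top"]["color"][155:235,135:335,::-1]
cv2.imwrite("pics/topc.png",cv2.resize(a,None,fx=4,fy=4,interpolation=cv2.INTER_CUBIC))
```

```text
(no output)
```

View pics/topc.png

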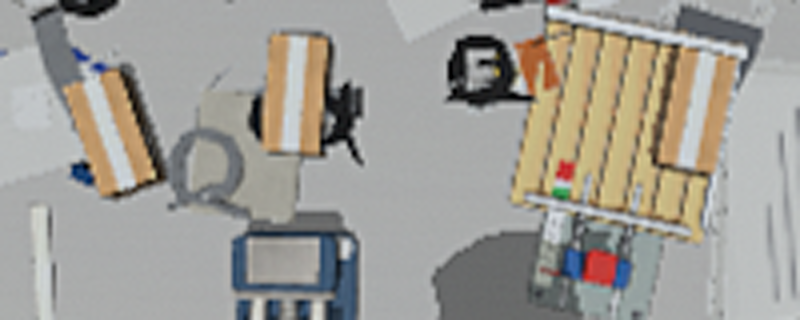

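The crop shows:
- **Carton A:** top corners (65,88), (122,67), (160,182), (104,197).
- **Carton B:** top corners (271,33), (327,38), (320,155), (266,151).
- **Laid carton:** top corners (680,48), (735,58), (711,174), (656,163).
- **Jig:** rear slab corners near (513,203) and (700,240), handle top at (605,268).

```bash
cat > h.py <<'E'
import numpy as np, cv2
from scipy.optimize import least_squares
from plant import bot, vision
def ray(c,uv,fish=False):
    K=c["K"];x=(uv[0]-K[0,2])/K[0,0];y=(uv[1]-K[1,2])/K[1,1]
    if fish:
        r=np.hypot(x,y); s=np.sin(r)/r if r>1e-9 else 1; v=np.array([x*s,y*s,np.cos(r)])
    else: v=np.array([x,y,1.])
    return -c["R"].T@c["t"], c["R"].T@v
def onz(c,uv,z,fish=False):
    o,d=ray(c,uv,fish); return o+d*(z-o[2])/d[2]
def proj(c,X,fish=False):
    p=c["R"]@np.asarray(X,float)+c["t"];K=c["K"]
    if fish:
        r=np.hypot(p[0],p[1]);th=np.arctan2(r,p[2]);q=p[:2]/r*th
    else: q=p[:2]/p[2]
    return np.array([K[0,0]*q[0]+K[0,2],K[1,1]*q[1]+K[1,2]])
def fit(c,model,uv,x0,fish=False):
    "pose (x,y,yaw) from model points and pixels"
    def place(p,m): return np.array([p[0]+np.cos(p[2])*m[0]-np.sin(p[2])*m[1],p[1]+np.sin(p[2])*m[0]+np.cos(p[2])*m[1],m[2]])
    f=lambda p:np.concatenate([proj(c,place(p,m),fish)-u for m,u in zip(model,uv)])
    s=least_squares(f,x0,x_scale=[100,100,1],loss="soft_l1"); return s.x, np.sqrt(np.mean(s.fun**2))
def box(z): return [(24,48,z),(24,-48,z),(-24,-48,z),(-24,48,z)]
E
python3 - <<'E'
from h import *
import pickle
d=pickle.load(open("cap0.pkl","rb"));c=d["top"]
P=lambda l:[((u+.5)/4-.5+135,(v+.5)/4-.5+155) for u,v in l]
for n,l,z in (("A",[(65,88),(122,67),(160,182),(104,197)],50),("B",[(271,33),(327,38),(320,155),(266,151)],50),("L",[(680,48),(735,58),(711,174),(656,163)],72)):
    X=np.array([onz(c,p,z) for p in P(l)])
    v=X[0]+X[1]-X[2]-X[3]; print(n,X.mean(0).round(1),np.arctan2(v[1],v[0]).round(3),np.linalg.norm(v/2).round(1))
print(fit(c,[(-85,82,22),(-85,-82,22),(-124,0,104)],P([(513,203),(700,240),(605,268)]),[600,0,-.2]))
E
```

```text
A [556.2 248.5  50. ] 0.363 97.6
B [590.5  99.7  50. ] -0.025 96.6
L [ 579.  -223.8   72. ] -0.199 95.1
(array([ 5.74588170e+02, -1.71866912e+02, -1.76592595e-01]), np.float64(0.605919651873684))
```

```bash
echo '[{"aperture":92,"dx":243,"dy":-121,"rz":0.188},{"aperture":92,"dx":243,"dy":-121,"rz":0.376},{"aperture":92,"dx":243,"dy":-121,"rz":0.456},{"aperture":92,"dx":243,"dy":-121,"rz":0.456},{"aperture":92,"dx":243,"dy":-121,"rz":0.456}]' | python3 -m crank
```

```text
time: 0.78
tool_pos: [397.2, -253.3, 404.7]
tcp_rot: [-3.141, -0.0, 0.002]
contact_force: [0.6, -0.1, -0.8]
grip_width: 91.9
finger_force: 0.0
```

```bash
echo '[{"aperture":92,"dx":163,"dy":-213},{"aperture":92,"dx":163,"dy":-213},{"aperture":92,"dx":163,"dy":-213},{"aperture":92,"dx":163,"dy":-213},{"aperture":92,"dx":163,"dy":-213}]' | python3 -m crank; echo '[{"aperture":92},{"aperture":92}]' | python3 -m crank
python3 - <<'E'
from h import *
import pickle
c=vision.capture("wrist");pickle.dump(c,open("w1.pkl","wb"))
print(bot.get_obs()["tool_pos"],bot.get_obs()["tcp_rot"],-c["R"].T@c["t"],c["R"].round(3))
cv2.imwrite("pics/w1.png",cv2.resize(c["color"][:,:,::-1],(800,600),interpolation=cv2.INTER_CUBIC))
E
```

```text
time: 1.4
tool_pos: [560.3, -39.9, 404.1]
tcp_rot: [-3.141, 0.0, 0.004]
contact_force: [-0.4, -0.8, 0.2]
grip_width: 91.9
finger_force: 0.0
time: 1.65
tool_pos: [558.4, -44.1, 404.6]
tcp_rot: [3.141, 0.001, -0.002]
contact_force: [-0.1, 0.7, -0.1]
grip_width: 92.1
finger_force: 0.0
[558.39148118 -44.23279215 404.76923244] [ 3.14117621e+00  4.59318394e-04 -2.04693137e-03] [638.86500538 -44.60698918 384.28421669] [[-0.001 -1.     0.001]
 [-0.955  0.001  0.296]
 [-0.296 -0.001 -0.955]]
```

View pics/w1.png

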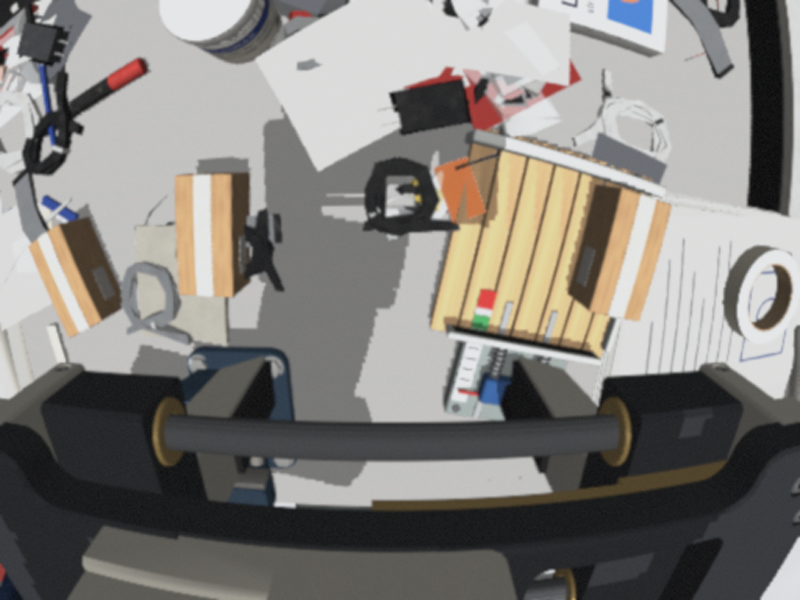

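The wrist view shows carton B at about (205,235), carton A at (65,280), the slab from about (432,328) to (605,355) at the rear, and the marker at (110,90). I'll enlarge two crops side by side to read corners.

Run:
```python
import cv2,pickle,numpy as np
a=pickle.load(open("w1.pkl","rb"))["color"][:,:,::-1]
p=cv2.resize(a[100:225,10:170],None,fx=4.0,fy=4.0,interpolation=cv2.INTER_CUBIC)[:,:640]
cv2.imwrite("pics/w1a.png",p)
p=cv2.resize(a[75:275,265:440],None,fx=3,fy=3,interpolation=cv2.INTER_CUBIC)
cv2.imwrite("pics/w1b.png",p)
```

```text
(no output)
```

View pics/w1a.png

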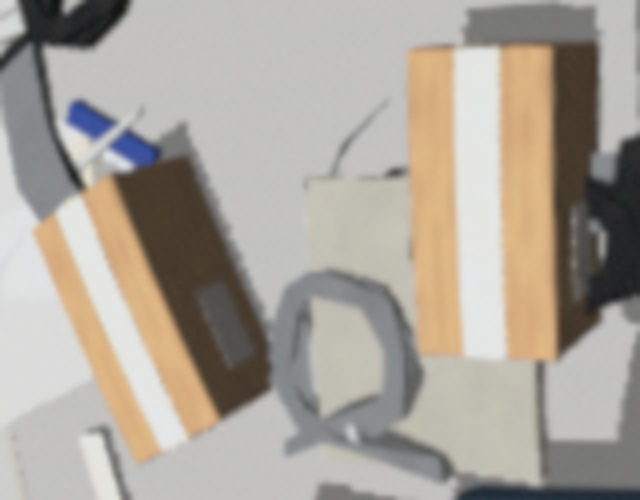

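View pics/w1b.png

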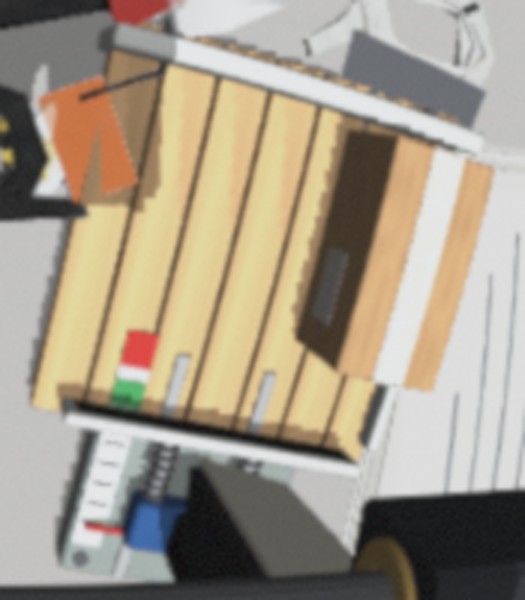

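The crops give clean corners:
- **Carton A:** top corners (35,232), (112,177), (218,418), (142,462).
- **Carton B:** top corners (409,50), (553,45), (556,359), (421,355).
- **Laid carton:** top corners (397,138), (493,167), (433,391), (338,372).
- **Jig:** slab rear-left corner (32,405), plate top front edge (68,412) to (358,460), fence top inner edge about (107,48) to (478,150).

Run:
```python
from h import *
import pickle
c=pickle.load(open("w1.pkl","rb"))
P=lambda l,f,o:[((u+.5)/f-.5+o[0],(v+.5)/f-.5+o[1]) for u,v in l]
o4=(10,100);o3=(265,75)
for n,l,z in (("A",P([(35,232),(112,177),(218,418),(142,462)],4,o4),50),("B",P([(409,50),(553,45),(556,359),(421,355)],4,o4),50),("L",P([(397,138),(493,167),(433,391),(338,372)],3,o3),72)):
    X=np.array([onz(c,p,z,True) for p in l])
    v=X[0]+X[1]-X[2]-X[3];w=X[1]+X[2]-X[0]-X[3]; print(n,X.mean(0).round(1),np.arctan2(v[1],v[0]).round(3),np.linalg.norm(v/2).round(1),np.linalg.norm(w/2).round(1))
s,e=fit(c,[(-85,82,22),(-76,70,46),(-76,-70,46)],P([(32,405),(68,412),(358,460)],3,o3),[575,-172,-.18],True);print(s.round(3),e)
t=-.19
for yaw in (s[2],-.19):
  R=np.array([[np.cos(yaw),np.sin(yaw)],[-np.sin(yaw),np.cos(yaw)]])
  for z,p in ((42,(107,48)),(42,(478,150)),(22,(32,405)),(46,(68,412)),(46,(358,460)),(72,(397,138)),(72,(338,372)),(72,(433,391)),(72,(493,167))):
    print(z,p,(R@(onz(c,P([p],3,o3)[0],z,True)[:2]-s[:2])).round(1),end="; ")
  print()
```

```text
A [557.1 248.5  50. ] 0.377 92.7 45.3
B [590.8  99.5  50. ] -0.057 94.7 46.7
L [ 579.8 -225.5   72. ] -0.175 94.3 46.8
[ 5.74869e+02 -1.72514e+02 -1.85000e-01] 1.1721639763161666
42 (107, 48) [68.1 84.6]; 42 (478, 150) [ 69.3 -84.5]; 22 (32, 405) [-84.4  81.1]; 46 (68, 412) [-76.6  69.7]; 46 (358, 460) [-76.1 -65.7]; 72 (397, 138) [ 61.2 -27.3]; 72 (338, 372) [-32.7 -28.2]; 72 (433, 391) [-32.5 -75.1]; 72 (493, 167) [ 62.2 -74.1]; 
42 (107, 48) [67.7 84.9]; 42 (478, 150) [ 69.7 -84.1]; 22 (32, 405) [-84.8  80.6]; 46 (68, 412) [-76.9  69.3]; 46 (358, 460) [-75.8 -66.1]; 72 (397, 138) [ 61.4 -27. ]; 72 (338, 372) [-32.5 -28.4]; 72 (433, 391) [-32.1 -75.3]; 72 (493, 167) [ 62.5 -73.8];
```

```bash
echo '[{"aperture":92,"dx":32,"dy":-144,"dz":100,"rz":0.04},{"aperture":92,"dx":32,"dy":-144,"dz":100,"rz":0.04},{"aperture":92,"dx":32,"dy":-144,"dz":100,"rz":0.04},{"aperture":92,"dx":32,"dy":-144,"dz":100,"rz":0.04},{"aperture":92,"dx":32,"dy":-144,"dz":100,"rz":0.04}]' | python3 -m crank; echo '[{"aperture":92},{"aperture":92}]' | python3 -m crank
```

```text
time: 2.33
tool_pos: [591.2, 99.7, 305.3]
tcp_rot: [3.141, -0.001, -0.041]
contact_force: [-0.3, -0.7, 0.0]
grip_width: 91.6
finger_force: 0.0
time: 2.58
tool_pos: [591.2, 99.9, 305.8]
tcp_rot: [3.142, -0.002, -0.042]
contact_force: [-0.5, -0.6, -0.0]
grip_width: 91.7
finger_force: 0.0
```

```bash
echo '[{"aperture":92,"dz":40},{"aperture":92,"dz":70},{"aperture":92,"dz":90},{"aperture":92,"dz":97},{"aperture":70,"dz":97}]' | python3 -m crank; echo '[{"aperture":44},{"aperture":40},{"aperture":40},{"aperture":40}]' | python3 -m crank; echo '[{"aperture":40},{"aperture":40}]' | python3 -m crank
```

```text
time: 3.2
tool_pos: [591.3, 100.8, 208.0]
tcp_rot: [3.141, -0.0, -0.041]
contact_force: [0.3, -0.2, -0.2]
grip_width: 85.7
finger_force: 0.0
time: 3.7
tool_pos: [591.2, 101.2, 208.0]
tcp_rot: [3.141, -0.0, -0.04]
contact_force: [-0.6, 0.5, 1.2]
grip_width: 47.8
finger_force: 29.9
time: 3.95
tool_pos: [591.2, 101.2, 208.0]
tcp_rot: [3.142, -0.0, -0.04]
contact_force: [0.0, 0.3, 4.0]
grip_width: 47.8
finger_force: 29.9
```

```bash
echo '[{"aperture":40,"dz":-30},{"aperture":40,"dz":-75},{"aperture":40,"dz":-110},{"aperture":40,"dx":10,"dy":50,"dz":-110,"rz":-0.18},{"aperture":40,"dx":20,"dy":100,"dz":-110,"rz":-0.36}]' | python3 -m crank; echo '[{"aperture":40}]' | python3 -m crank
```

```text
time: 4.58
tool_pos: [607.1, -0.1, 318.1]
tcp_rot: [3.141, -0.001, 0.328]
contact_force: [0.4, 0.0, -0.5]
grip_width: 47.2
finger_force: 29.9
time: 4.7
tool_pos: [607.4, -2.8, 317.3]
tcp_rot: [3.141, 0.0, 0.317]
contact_force: [0.3, -0.8, -1.3]
grip_width: 47.6
finger_force: 29.9
```

```bash
echo '[{"aperture":40,"dx":-7,"dy":30,"rz":-0.18},{"aperture":40,"dx":-14,"dy":65,"rz":-0.36},{"aperture":40,"dx":-21,"dy":95,"rz":-0.54},{"aperture":40,"dx":-27,"dy":125,"rz":-0.72},{"aperture":40,"dx":-32,"dy":148,"rz":-0.9}]' | python3 -m crank; echo '[{"aperture":40,"rz":-0.167},{"aperture":40,"rz":-0.167},{"aperture":40,"rz":-0.167}]' | python3 -m crank
```

```text
time: 5.32
tool_pos: [623.3, -150.3, 317.2]
tcp_rot: [-3.141, -0.0, 1.224]
contact_force: [-0.2, 0.3, -0.9]
grip_width: 48.0
finger_force: 29.9
time: 5.7
tool_pos: [623.3, -149.2, 317.5]
tcp_rot: [-3.141, -0.0, 1.384]
contact_force: [-0.8, -0.7, -0.2]
grip_width: 48.0
finger_force: 29.9
```

```bash
echo '[{"aperture":40,"dx":-5,"dy":1,"dz":20},{"aperture":40,"dx":-5,"dy":1,"dz":45},{"aperture":40,"dx":-5,"dy":1,"dz":65},{"aperture":40,"dx":-5,"dy":1,"dz":76},{"aperture":40,"dx":-5,"dy":1,"dz":76}]' | python3 -m crank; echo '[{"aperture":40,"dz":5},{"aperture":40,"dz":9},{"aperture":40,"dz":11},{"aperture":40,"dz":11}]' | python3 -m crank
```

```text
time: 6.32
tool_pos: [623.3, -154.8, 241.1]
tcp_rot: [-3.14, -0.0, 1.386]
contact_force: [-0.5, -0.6, -1.5]
grip_width: 48.0
finger_force: 29.9
time: 6.82
tool_pos: [623.1, -155.2, 230.6]
tcp_rot: [-3.141, 0.0, 1.387]
contact_force: [-4.1, 1.4, 0.4]
grip_width: 47.9
finger_force: 30.0
```

```bash
echo '[{"aperture":40,"dz":0.5},{"aperture":55,"dz":0.5},{"aperture":70,"dz":0.5},{"aperture":80,"dz":0.5},{"aperture":80,"dz":0.5}]' | python3 -m crank; echo '[{"aperture":80,"dz":-20},{"aperture":80,"dz":-60},{"aperture":80,"dz":-90},{"aperture":92,"dx":-20,"dz":-90,"rz":0.1},{"aperture":92,"dx":-40,"dz":-90,"rz":0.28}]' | python3 -m crank;python3 - <<'E'
from h import *
import pickle
c=vision.capture("wrist");pickle.dump(c,open("w2.pkl","wb"))
cv2.imwrite("pics/w2.png",cv2.resize(c["color"][:,:,::-1],(800,600),interpolation=cv2.INTER_CUBIC))
E
```

```text
time: 7.45
tool_pos: [623.5, -155.3, 230.3]
tcp_rot: [3.141, 0.0, 1.387]
contact_force: [-0.3, 0.0, 0.1]
grip_width: 78.3
finger_force: 0.0
time: 8.07
tool_pos: [616.0, -194.8, 321.0]
tcp_rot: [3.14, 0.0, 1.103]
contact_force: [-0.5, 0.1, -1.0]
grip_width: 91.1
finger_force: 0.0
```

```bash
echo '[{"aperture":92,"dx":48,"dy":-33,"rz":0.15},{"aperture":92,"dx":96,"dy":-65,"rz":0.3},{"aperture":92,"dx":144,"dy":-98,"rz":0.45},{"aperture":92,"dx":192,"dy":-130,"rz":0.6},{"aperture":92,"dx":240,"dy":-163,"rz":0.737}]' | python3 -m crank; echo '[{"aperture":92},{"aperture":92}]' | python3 -m crank
```

```text
time: 8.75
tool_pos: [577.2, 95.1, 320.3]
tcp_rot: [3.141, -0.001, 0.368]
contact_force: [1.3, -0.2, -0.6]
grip_width: 92.0
finger_force: 0.0
time: 9.0
tool_pos: [577.7, 93.1, 320.2]
tcp_rot: [3.141, -0.0, 0.373]
contact_force: [-0.2, -0.4, -0.5]
grip_width: 92.0
finger_force: 0.0
```

```bash
echo '[{"aperture":92,"dx":13,"dy":-51,"dz":10},{"aperture":92,"dx":26,"dy":-102,"dz":20},{"aperture":92,"dx":37,"dy":-152,"dz":30},{"aperture":92,"dx":37,"dy":-152,"dz":50},{"aperture":92,"dx":37,"dy":-152,"dz":60}]' | python3 -m crank; echo '[{"aperture":92,"dz":15},{"aperture":92,"dz":35},{"aperture":92,"dz":48},{"aperture":92,"dz":52},{"aperture":92,"dz":52}]' | python3 -m crank
```

```text
time: 9.62
tool_pos: [557.5, 247.0, 259.0]
tcp_rot: [3.141, 0.002, 0.37]
contact_force: [0.3, -0.2, 0.3]
grip_width: 92.0
finger_force: 0.0
time: 10.25
tool_pos: [557.4, 247.9, 208.3]
tcp_rot: [3.141, -0.0, 0.37]
contact_force: [-0.6, 0.2, -0.5]
grip_width: 91.8
finger_force: 0.0
```

```bash
echo '[{"aperture":44},{"aperture":40},{"aperture":40},{"aperture":40},{"aperture":40}]' | python3 -m crank; echo '[{"aperture":40},{"aperture":40,"dz":-30},{"aperture":40,"dz":-70},{"aperture":40,"dz":-110},{"aperture":40,"dz":-110}]' | python3 -m crank
```

```text
time: 10.88
tool_pos: [557.2, 248.3, 208.3]
tcp_rot: [-3.141, -0.0, 0.37]
contact_force: [-0.2, 0.5, 0.9]
grip_width: 47.9
finger_force: 30.0
time: 11.5
tool_pos: [557.9, 248.3, 321.6]
tcp_rot: [3.141, -0.007, 0.37]
contact_force: [0.1, -0.2, -1.0]
grip_width: 47.4
finger_force: 30.0
```

View pics/w2.png

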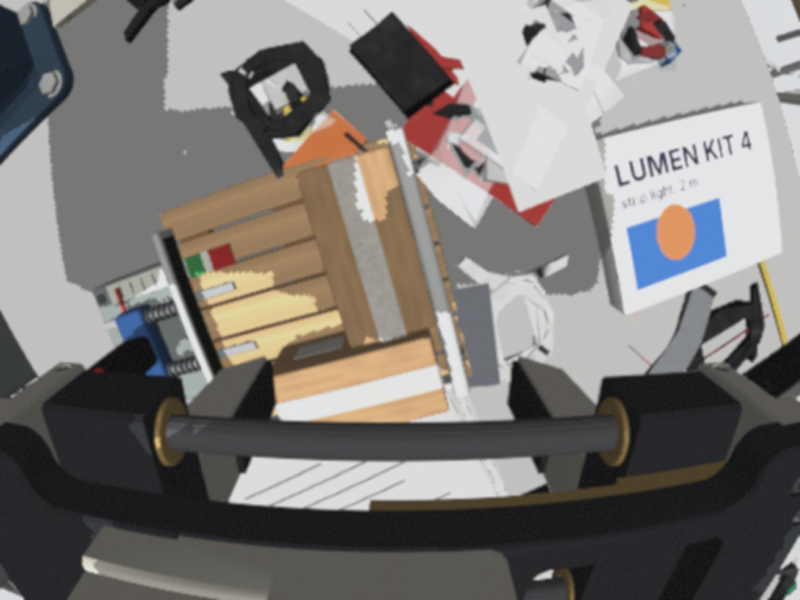

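Front carton stands upright along the fence, with its end close to the laid carton's flank (about (370,245)). Now I'm carrying the second one.

```bash
echo '[{"aperture":40,"dx":-15,"dy":35,"rz":-0.15},{"aperture":40,"dx":-35,"dy":82,"rz":-0.3},{"aperture":40,"dx":-56,"dy":130,"rz":-0.45},{"aperture":40,"dx":-77,"dy":180,"rz":-0.6},{"aperture":40,"dx":-95,"dy":222,"rz":-0.75}]' | python3 -m crank; echo '[{"aperture":40},{"aperture":40}]' | python3 -m crank
```

```text
time: 12.12
tool_pos: [548.2, 4.9, 316.8]
tcp_rot: [-3.139, 0.001, 1.124]
contact_force: [0.5, -0.1, -0.9]
grip_width: 47.9
finger_force: 30.0
time: 12.38
tool_pos: [548.6, 7.1, 317.3]
tcp_rot: [-3.14, 0.0, 1.118]
contact_force: [0.5, 1.1, -1.0]
grip_width: 47.6
finger_force: 30.0
```

```bash
echo '[{"aperture":40,"dx":-35,"dy":16,"rz":-0.09},{"aperture":40,"dx":-75,"dy":34,"rz":-0.18},{"aperture":40,"dx":-110,"dy":50,"rz":-0.267},{"aperture":40,"dx":-134,"dy":60,"rz":-0.267},{"aperture":40,"dx":-134,"dy":60,"rz":-0.267}]' | python3 -m crank; echo '[{"aperture":40},{"aperture":40}]' | python3 -m crank
```

```text
time: 13.0
tool_pos: [544.6, -140.0, 317.7]
tcp_rot: [-3.141, -0.0, 1.385]
contact_force: [0.1, 0.6, -0.5]
grip_width: 47.8
finger_force: 30.0
time: 13.25
tool_pos: [544.6, -138.5, 318.1]
tcp_rot: [-3.141, -0.0, 1.388]
contact_force: [0.2, 0.2, -0.8]
grip_width: 47.7
finger_force: 30.0
```

```bash
echo '[{"aperture":40,"dx":-1,"dz":20},{"aperture":40,"dx":-1,"dz":45},{"aperture":40,"dx":-1,"dz":65},{"aperture":40,"dx":-1,"dz":76},{"aperture":40,"dx":-1,"dz":76}]' | python3 -m crank; echo '[{"aperture":40,"dz":5},{"aperture":40,"dz":9},{"aperture":40,"dz":11.5},{"aperture":40,"dz":11.5}]' | python3 -m crank
```

```text
time: 13.88
tool_pos: [544.3, -140.4, 241.8]
tcp_rot: [-3.14, -0.0, 1.387]
contact_force: [-0.3, -0.6, -1.0]
grip_width: 47.8
finger_force: 30.0
time: 14.38
tool_pos: [544.2, -141.0, 230.6]
tcp_rot: [-3.141, 0.0, 1.387]
contact_force: [-0.7, -0.5, -1.0]
grip_width: 47.7
finger_force: 30.0
```

```bash
echo '[{"aperture":40,"dz":0.5},{"aperture":50,"dz":0.5},{"aperture":56,"dz":0.5},{"aperture":56,"dz":0.5},{"aperture":56,"dz":0.5}]' | python3 -m crank; echo '[{"aperture":56,"dz":-15},{"aperture":56,"dz":-50},{"aperture":56,"dz":-90},{"aperture":56,"dz":-90,"rz":0.15},{"aperture":56,"dz":-90,"rz":0.3}]' | python3 -m crank
```

```text
time: 15.0
tool_pos: [544.3, -140.9, 230.3]
tcp_rot: [3.141, 0.0, 1.387]
contact_force: [0.1, 1.4, 0.3]
grip_width: 55.8
finger_force: 0.0
time: 15.62
tool_pos: [544.3, -140.9, 322.1]
tcp_rot: [3.139, -0.0, 1.082]
contact_force: [-0.5, 0.1, -0.1]
grip_width: 56.0
finger_force: 0.0
```

```bash
echo '[{"aperture":60,"dx":-12,"dy":-18,"rz":0.18},{"aperture":60,"dx":-25,"dy":-38,"rz":0.36},{"aperture":60,"dx":-38,"dy":-58,"rz":0.54},{"aperture":60,"dx":-50,"dy":-76,"rz":0.72},{"aperture":60,"dx":-50,"dy":-76,"rz":0.9}]' | python3 -m crank; echo '[{"aperture":60,"rz":0.18},{"aperture":60,"rz":0.371},{"aperture":60,"rz":0.371},{"aperture":60,"rz":0.371}]' | python3 -m crank
python3 - <<'E'
from h import *
import pickle
c=vision.capture("wrist");pickle.dump(c,open("w3.pkl","wb"))
cv2.imwrite("pics/w3.png",cv2.resize(c["color"][:,:,::-1],(800,600),interpolation=cv2.INTER_CUBIC))
E
```

```text
time: 16.25
tool_pos: [452.6, -149.8, 321.4]
tcp_rot: [3.141, -0.0, 0.18]
contact_force: [-0.1, -0.2, -0.2]
grip_width: 60.1
finger_force: 0.0
time: 16.75
tool_pos: [453.7, -149.8, 320.7]
tcp_rot: [3.141, -0.001, -0.181]
contact_force: [0.4, 0.7, -0.5]
grip_width: 59.8
finger_force: 0.0
```

View pics/w3.png

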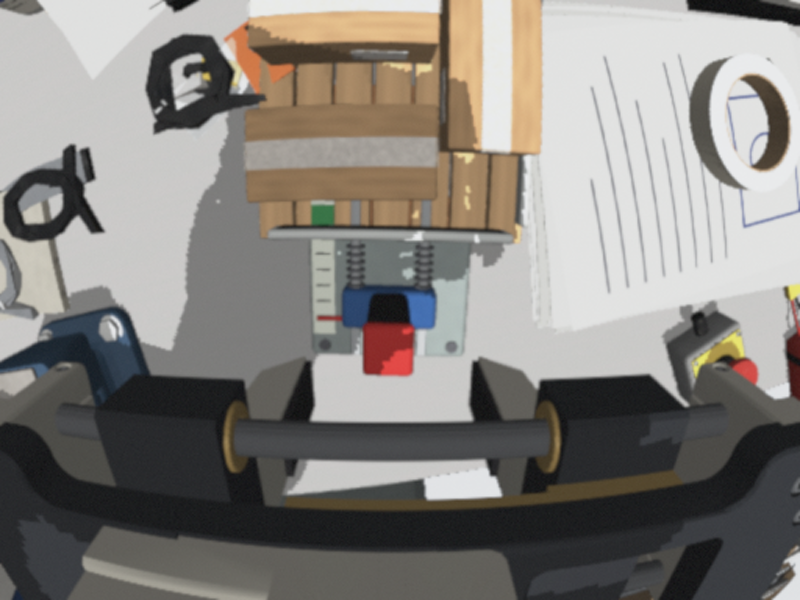

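Both cartons stand upright crosswise with a gap between them. The handle's red top is at about (388,349), between the fingers. I'll check its position numerically.

Run:
```python
from h import *
import pickle
c=pickle.load(open("w3.pkl","rb"))
q=lambda u,v,z: onz(c,((u+.5)/1.5625-.5,(v+.5)/1.5625-.5),z,True).round(1)
# top face of handle: front edge ~ (364..413,326) rear edge (363..414,374)
print(q(364,326,104),q(413,326,104),q(414,374,104),q(363,374,104)); print(bot.get_obs()["tool_pos"],bot.get_obs()["tcp_rot"])
R=np.array([[np.cos(.184),-np.sin(.184)],[np.sin(.184),np.cos(.184)]])
for u,v in ((246,107),(437,105),(437,200),(245,200)): print((R@(q(u,v,72)[:2]-[575,-172.5])).round(1))
```

```text
[ 465.9 -140.   104. ] [ 461.9 -161.7  104. ] [ 438.2 -158.3  104. ] [ 442.5 -134.8  104. ]
[ 453.72331169 -149.80114705  320.58821246] [ 3.14137577e+00 -4.90715888e-04 -1.81177185e-01]
[-10.5  72.3]
[-12.1 -22. ]
[-59.2 -22.5]
[-58.   73.7]
```

```bash
echo '[{"aperture":60,"dx":-1,"dy":-1,"dz":25},{"aperture":60,"dx":-1,"dy":-1,"dz":50},{"aperture":60,"dx":-1,"dy":-1,"dz":70},{"aperture":60,"dx":-1,"dy":-1,"dz":80},{"aperture":60,"dx":-1,"dy":-1,"dz":80}]' | python3 -m crank; echo '[{"aperture":30},{"aperture":15},{"aperture":15},{"aperture":15},{"aperture":15}]' | python3 -m crank; echo '[{"aperture":15},{"aperture":15}]' | python3 -m crank
```

```text
time: 17.42
tool_pos: [452.9, -148.7, 239.9]
tcp_rot: [-3.141, 0.001, -0.183]
contact_force: [0.2, -0.2, -1.2]
grip_width: 60.2
finger_force: 0.0
time: 18.05
tool_pos: [453.0, -148.3, 240.4]
tcp_rot: [-3.141, -0.0, -0.185]
contact_force: [0.8, 3.4, 3.0]
grip_width: 21.5
finger_force: 30.0
time: 18.3
tool_pos: [453.0, -148.3, 240.4]
tcp_rot: [-3.141, -0.0, -0.185]
contact_force: [0.5, 4.9, 3.0]
grip_width: 21.9
finger_force: 30.0
```

```bash
echo '[{"aperture":15,"dx":6},{"aperture":15,"dx":14},{"aperture":15,"dx":22},{"aperture":15,"dx":30},{"aperture":15,"dx":38}]' | python3 -m crank; echo '[{"aperture":15,"dx":3},{"aperture":15,"dx":6},{"aperture":15,"dx":9},{"aperture":15,"dx":12},{"aperture":15,"dx":12}]' | python3 -m crank
```

```text
time: 18.92
tool_pos: [489.7, -155.6, 240.4]
tcp_rot: [-3.142, 0.002, -0.184]
contact_force: [-5.4, 1.9, 6.6]
grip_width: 22.2
finger_force: 30.0
time: 19.55
tool_pos: [501.5, -157.9, 240.4]
tcp_rot: [3.141, 0.002, -0.184]
contact_force: [-4.2, 1.2, 6.0]
grip_width: 22.2
finger_force: 30.0
```

```bash
echo '[{"aperture":15,"dx":2},{"aperture":15,"dx":4},{"aperture":15,"dx":6},{"aperture":15,"dx":8},{"aperture":15,"dx":10}]' | python3 -m crank; echo '[{"aperture":15,"dx":2},{"aperture":15,"dx":4},{"aperture":15,"dx":4.5},{"aperture":15,"dx":4.5},{"aperture":15,"dx":4.5}]' | python3 -m crank
python3 - <<'E'
from h import *
for n in ("wrist","side"):
    c=vision.capture(n); a=c["color"][:,:,::-1]
    if n=="side": a=cv2.resize(a[140:225,215:345],None,fx=6,fy=6,interpolation=cv2.INTER_CUBIC)
    else: a=cv2.resize(a,(800,600),interpolation=cv2.INTER_CUBIC)
    cv2.imwrite(f"pics/{n}4.png",a)
E
```

```text
time: 20.18
tool_pos: [510.4, -159.7, 240.4]
tcp_rot: [3.141, 0.005, -0.184]
contact_force: [-11.0, 0.8, 10.2]
grip_width: 22.2
finger_force: 30.0
time: 20.8
tool_pos: [514.3, -160.5, 240.4]
tcp_rot: [3.141, 0.006, -0.184]
contact_force: [-13.4, 1.0, 11.6]
grip_width: 21.5
finger_force: 30.0
```

View pics/wrist4.png

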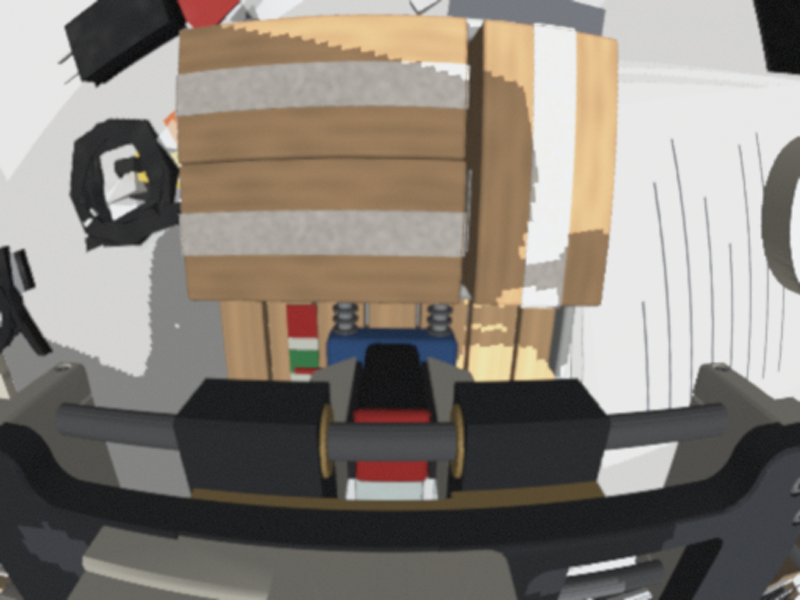

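View pics/side4.png

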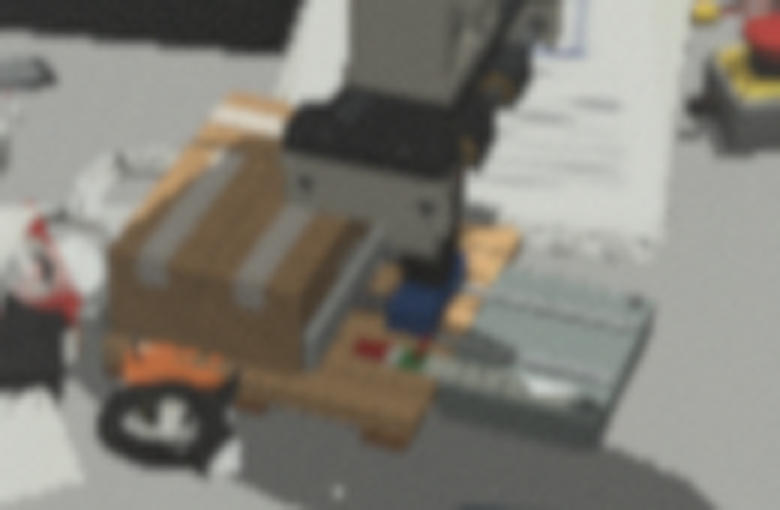

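The wrist view shows all three cartons tight together against the fence, and the red pointer at the near edge of the green band (about (302,372)). The side view agrees. I've used all ten pictures, so I'll measure the pointer numerically.

Run:
```python
from h import *
import pickle
c=vision.capture("wrist");w3=pickle.load(open("w3.pkl","rb"))
pickle.dump(c,open("w5.pkl","wb"))
a=c["color"].astype(int)
for u in (188,193,198,203): print(u,[(v,*a[v,u]) for v in range(220,248,1)])
b=w3["color"].astype(int)
print([(v,*b[v,210]) for v in range(196,210)]); print([(v,*b[v,206]) for v in range(126,146)])
R=np.array([[np.cos(.184),-np.sin(.184)],[np.sin(.184),np.cos(.184)]])
J=lambda c,u,v,z:(R@(onz(c,(u,v),z,True)[:2]-[575,-172.5])).round(1)
for z in (22,26,30,35): print(z,"now238",J(c,193,238,z),"v236",J(c,193,236,z),"224",J(c,193,224,z),"rest",J(w3,210,203,z))
```

```text
188 [(220, np.int64(186), np.int64(190), np.int64(179)), (221, np.int64(187), np.int64(191), np.int64(180)), (222, np.int64(176), np.int64(182), np.int64(170)), (223, np.int64(133), np.int64(150), np.int64(130)), (224, np.int64(82), np.int64(123), np.int64(89)), (225, np.int64(59), np.int64(117), np.int64(72)), (226, np.int64(57), np.int64(117), np.int64(71)), (227, np.int64(57), np.int64(117), np.int64(71)), (228, np.int64(57), np.int64(117), np.int64(71)), (229, np.int64(57), np.int64(117), np.int64(71)), (230, np.int64(57), np.int64(116), np.int64(70)), (231, np.int64(56), np.int64(117), np.int64(70)), (232, np.int64(57), np.int64(117), np.int64(71)), (233, np.int64(57), np.int64(116), np.int64(70)), (234, np.int64(63), np.int64(110), np.int64(66)), (235, np.int64(82), np.int64(96), np.int64(60)), (236, np.int64(105), np.int64(82), np.int64(53)), (237, np.int64(123), np.int64(87), np.int64(64)), (238, np.int64(133), np.int64(114), np.int64(98)), (239, np.int64(163), np.int64(156), np.int64(144)), (240, np.int64(182), np.int64(184), np.int64(172)), (241, np.int64(186), np.int64(190
[... 5926 characters left out ...]
nt64(115), np.int64(70)), (139, np.int64(57), np.int64(115), np.int64(71)), (140, np.int64(58), np.int64(116), np.int64(72)), (141, np.int64(57), np.int64(115), np.int64(71)), (142, np.int64(55), np.int64(110), np.int64(68)), (143, np.int64(48), np.int64(91), np.int64(58)), (144, np.int64(32), np.int64(56), np.int64(38)), (145, np.int64(49), np.int64(51), np.int64(50))]
22 now238 [-77.4  42.9] v236 [-75.8  42.8] 224 [-66.   42.1] rest [-137.    39.6]
26 now238 [-75.5  42.1] v236 [-73.9  42. ] 224 [-64.3  41.3] rest [-135.6   39. ]
30 now238 [-73.5  41.2] v236 [-71.9  41.1] 224 [-62.6  40.4] rest [-134.3   38.5]
35 now238 [-71.1  40.1] v236 [-69.6  40. ] 224 [-60.5  39.4] rest [-132.6   37.7]
```

Pointer travel comes out at about 61 mm, inside the band (58–70). I'll nudge it 3 mm to reach the middle, then re-measure.

```bash
echo '[{"aperture":15,"dx":1},{"aperture":15,"dx":2},{"aperture":15,"dx":3},{"aperture":15,"dx":3},{"aperture":15,"dx":3}]' | python3 -m crank; echo '[{"aperture":15},{"aperture":15},{"aperture":15},{"aperture":15}]' | python3 -m crank
python3 - <<'E'
from h import *
import pickle
w3=pickle.load(open("w3.pkl","rb"));c=vision.capture("wrist")
R=np.array([[np.cos(.184),-np.sin(.184)],[np.sin(.184),np.cos(.184)]])
J=lambda c,u,v,z:(R@(onz(c,(u,v),z,True)[:2]-[575,-172.5]))[0]
a=c["color"].astype(int)[200:248,196]
r=np.clip(a[:,0]-a[:,1]-30,0,None);g=np.clip(a[:,1]-a[:,0]-15,0,None)
print(r.tolist(),g.tolist())
rows=np.arange(200,248); m=rows>226; v=(rows*r*m).sum()/(r*m).sum();print(v,[(z,round(J(c,196,v,z)-J(w3,210,203,z),1)) for z in (26,30)])
E
```

```text
time: 21.58
tool_pos: [517.0, -161.0, 240.4]
tcp_rot: [3.141, 0.007, -0.184]
contact_force: [-14.1, 1.3, 12.5]
grip_width: 21.5
finger_force: 30.0
time: 22.08
tool_pos: [517.0, -161.0, 240.4]
tcp_rot: [3.141, 0.007, -0.184]
contact_force: [-14.3, 1.0, 12.3]
grip_width: 22.2
finger_force: 30.0
[70, 71, 72, 71, 72, 71, 70, 72, 71, 71, 71, 73, 72, 70, 73, 72, 72, 71, 56, 17, 0, 0, 0, 0, 0, 0, 0, 0, 0, 0, 0, 0, 0, 0, 0, 0, 52, 69, 59, 12, 0, 0, 0, 0, 0, 0, 0, 0] [0, 0, 0, 0, 0, 0, 0, 0, 0, 0, 0, 0, 0, 0, 0, 0, 0, 0, 0, 0, 0, 0, 0, 0, 0, 0, 0, 7, 35, 45, 46, 45, 45, 43, 22, 0, 0, 0, 0, 0, 12, 23, 5, 0, 0, 0, 0, 0]
237.16145833333334 [(26, np.float64(63.4)), (30, np.float64(64.0))]
```

The pointer now has green on both sides, at about 64 mm of travel. The force is steady at 14 N and the grip is holding.

```bash
python3 -c "
from plant import bot
print(bot.close_job())"
```

```text
the job is handed in; nothing more can be done
None
```

Job handed in at about 22 s: both loose cartons stand crosswise beside the laid one, the layer is squeezed against the fence, and the gripper is still holding the handle with the pointer mid-green at about 64 mm; `bot.close_job()` returned no verdict, and I planned no contact with the tape, marker, button box or calipers but did not re-measure where they lie.

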